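# Start the clamp spindle of a stack paper cutter

## Task

The clamp spindle of the paper cutter is going back into its nut plate: take the mallet and strike the locking pin that stands proud on the nut plate until it is fully home, then put the mallet back down on the table beside the cutter. Next turn the spindle backward (anticlockwise seen from above) by its crank until its thread drops down one step in the nut, and from there turn it forward (clockwise) one full turn so that it is properly started. Finish while still holding the spindle by its crank at that place, so that I can fit the clamp foot from below, and leave the other things on the table where they are.

Things in the scene. Friction and masses are not known exactly. Their poses are not given: they have to be found in the camera images.
- cutter: Stack paper cutter, fixed: cream base (x -170 to 270, y +-180 mm, 46 mm high), blue bridge across it (75 mm deep, top 140 mm up). Origin at table level on the spindle's vertical axis, mid-bridge; x to the back (front and knife face the robot), y along the bridge to its left end. The parked knife lever leans back at its left end (y 200 mm), up to z 385 mm.
- nut_mouth (a point): Centre of the top of the brass threaded boss (44 mm across, 20 mm high), where the spindle enters; 170 mm above the table, axes as the cutter's. The boss stands in the middle of a steel nut plate 52 (x) x 196 (y) x 10 mm on top of the bridge (plate top 150 mm above the table).
- pin_top (a point): Top of the locking pin, a dark steel spring pin 10 mm across on the nut plate, 72 mm from the spindle towards the cutter's right end (cutter frame 0, -72 mm). At the start 9 to 12 mm proud of the plate, 1 mm when fully home (a twin at the other end is home already). It sits tight: about 9 N moves it slowly, 13 N at 0.15 m/s; it stays where it is left.
- pin: The locking pin itself (the part that the mallet strikes); origin on its axis, 12 mm below its top. To be driven with the mallet, not with the fingers.
- pin_depth (a joint): How far the locking pin is driven in, m: 0 to 0.003 at the start, 0.011 when fully home.
- mallet: Loose soft-faced mallet, about 0.42 kg, standing on the table on one white face of its head, the handle level. Head: upright cylinder 44 mm across, 76 mm high. Origin: centre of the lower (striking) face; z up along the head, the handle points to -x from the middle of the head.
- mallet_handle (a point): Point on the mallet's handle 55 mm from the head's axis, 38 mm above the lower face, a good place to hold it. The handle is 20 mm wide, 26 mm high, and ends 185 mm from the head's axis; axes as the mallet's.
- mallet_head (a point): Centre of the mallet's head, 38 mm above its lower face.
- spindle: Clamp spindle with crank, about 0.7 kg, upright in the nut: steel screw 26 mm across, coarse right-handed thread of 8 mm pitch, black hub 36 mm across, and a level black crank arm 20 mm wide, top 77 mm above the origin. Origin on the axis, 166 mm above the table less screw_depth; x along the arm. It only turns and slides on its axis; its weight lowers it where the thread lets it.
- crank_grip: Red upright crank handle on the end of the arm, 24 mm across, 48 mm high, 60 mm from the spindle's axis; it spins freely on its own upright pin, so the hand holding it need not turn. Origin: centre of its underside, 78.5 mm above the spindle's origin. Its top is 126 mm above the spindle's origin, about 290 mm above the table.
- grip_center (a point): Centre of the red crank handle, half-way up (24 mm above its underside).
- screw_turn (a joint): Angle of the spindle, rad, growing forward (clockwise from above); 0.4 to 1.6 at the start. Turned backward, the thread drops in as it passes 0 to -0.15; the crank arm then points 2.5 rad anticlockwise (from above) from the cutter's x axis, to the robot and the cutter's left. One turn forward from there reads about 6.28. Turning takes under 0.1 N m.
- screw_depth (a joint): How far the spindle has gone down, m. On top of the nut's first turn: 0.008 x screw_turn / 6.28, so turning backward lifts it a little. In the drop it falls from 0 to 0.008; from then on 0.008 + 0.008 x screw_turn / 6.28, with 1.5 mm of play: 0.016 one turn after the drop. Held up by the hand it does not fall: let it, or lower it. About 7 N then hang on the hand.
- grease_tin: Loose tin 64 mm across, 55 mm high, on the table right of the cutter; leave alone. Origin: centre of its underside.
- clamp_foot: Loose dark steel foot 60 mm across, 26 mm high, on the table left of the cutter; leave alone. Origin: centre of its underside.
- screwdriver: Loose red screwdriver 200 mm long lying left of the cutter; leave alone.
- wrench: Loose flat steel wrench 180 mm long lying left of the cutter; leave alone.
- tape_dispenser: Loose black tape dispenser 160 x 62 x 88 mm at the left; leave alone.
Mind the look-alikes: they are no part of the job. What is shaped like the mallet but blue or yellow is not meant.

How it is judged:
By the outcome, as a careful person would: the job done as asked, in the order asked, and still so for the second after the job is handed in, while the arm keeps its last pose, push and grip.
It also fails if it takes over 67 s, if anything falls off the work surface, if the arm or the gripper's body presses on something with over 40 N, if the wrist force passes 120 N, or if a joint passes its speed limit or range.

## Robot

A 6-joint arm with a two-finger parallel gripper is mounted at the origin on the work surface. World frame = base frame: x ahead of the robot, y to its left, z up, the work surface at z = 0. Lengths are in m, angles in rad, forces in N, time in s.
With the tool pointing down it reaches from about 0.225 to 0.875 m from the base axis. Payload 3.4 kg.
Tool frame: the origin (TCP) lies between the finger pads; the fingertips stand 25 mm ahead of it and the grasp point (between the pads) lies 6 mm ahead of it; z points along the fingers, y is the line along which they close (so a half turn about z gives the same grasp; the last joint's range is limited). The gripper opens to 85 mm and grips with 20 to 120 N. Pads are 22 mm wide; open, the fingers measure 114 mm over their backs; the gripper's body (76 mm by 85 mm) begins 54 mm behind the grasp point. The pads swing forward as they close: fully open they stand 13 mm farther back than shut.
Start: joints at [-1.333, 0.276, 1.505, -0, 1.361, -0.121], TCP at [0.202, -0.538, 0.256] pointing down, gripper open.
Joint ranges: [-2.89, 2.89], [-0.75, 2.08], [0.22, 2.7], [-1.18, 4.32], [0.11, 2.71], [-2.7, 2.7]. Speed limits (rad/s): [2.57, 2.57, 3.14, 3.14, 3.14, 3.14].

## Interface

Orientations are given as a unit quaternion [w, x, y, z].
In Python, from plant import manip, vision gives the robot as it stands.
- The arm moves only by the shell command python3 -m creep 'ROWS'. ROWS is JSON, one flat list of numbers, 7 for each row, row after row: the shift along the world's x, y, z in mm, then the turn, a rotation vector about the world's x, y, z in degrees, then the gripper command: -1 is shut, 1 is fully open, values between are in proportion. A call has 1 to 5 rows; each row shifts and turns the commanded pose from where the row before left it; what a row does not reach is not made up. A row lasts 1/10 s, in which the tool goes at most 50 mm and 8.59 degrees, less where a joint would pass 70% of its speed; a pose out of reach is approached as far as the arm can. A call with a gripper value outside its range is refused whole. The fingers move at their own pace and stop on an object; the grip force is fixed at half the most. Time passes only in rows, so rows that do not move let the fingers close. It gives the time, the measured TCP pose, the force, the opening and the grip force at its end, in the units of the state.
- manip.get_obs(): the state, without advancing time (a new reading comes with each control period).
- vision.camera(name): name is "scene" or "top"; returns (picture, depth): 480x640x3 uint8, red, green, blue; 480x640 float32, m along the optical axis (not along the pixel's ray), 0 where there is no reading.
- vision.camera_params(name): a dict with "camera_matrix" (3x3 intrinsics, pixels), "D" ([k1, k2, p1, p2, k3] as OpenCV has them; the pictures are not rectified), "eye" and "rotation" of the camera in the world. Camera axes: x right, y up, looking along -z (the intrinsics and any distortion apply to the point x, -y, -z); pixel columns grow to the right and rows downward; lengths in m; the calibration is good to about 2 mm. A picture is of the moment at which its call begins. camera_params takes no time and is no camera call.
- manip.finish_job(): hands the job in; it is judged then, once.
The state is a dict: "time": time; "joint_positions": joint angles; "dq": joint speeds; "joint_efforts": joint torques, N m; "position": TCP position; "orientation": TCP orientation; "force": force on the tool from outside, world axes, zero at the start; "ft_torque": the same for the moment, N m; "gripper_width": finger opening in m; "finger_force": force on a finger pad.
Only numpy, scipy, OpenCV 4.12 (cv2) and the standard library are available. Lean on these libraries where they do the work, as an engineer would, in place of code of your own. Each camera call takes 0.05 s, during which the arm holds its last target. There are 200 camera calls.

## Working session

There is one attempt and no reset: what is moved stays moved. The work goes in short steps, Python scripts to look and compute and a shell command to move; the robot and the scene stay as the last step left them, time stands still between calls to the robot, and variables do not carry over. Pictures are saved under pics/ and viewed, at most 10 in all, crops included, and the job is handed in when it is done.

```bash
ls; mkdir -p pics; cat > h.py <<'E'
import numpy as np, cv2
from plant import manip, vision
def shot(n,tag):
    im,d=vision.camera(n); cv2.imwrite(f'pics/{tag}.png',im[:,:,::-1]); np.save(f'pics/{tag}.npy',d); return im,d
def P(n):
    p=vision.camera_params(n); return np.array(p['camera_matrix'],float),np.array(p['D'],float),np.array(p['eye'],float),np.array(p['rotation'],float).reshape(3,3)
def ray(n,uv):
    K,D,e,R=P(n); q=cv2.undistortPoints(np.array(uv,float).reshape(-1,1,2),K,D).reshape(-1,2)
    return e,np.c_[q[:,0],-q[:,1],-np.ones(len(q))]@R.T
def onz(n,uv,z):
    e,r=ray(n,uv); return e+r*((z-e[2])/r[:,2])[:,None]
def atd(n,uv,d):
    e,r=ray(n,uv); return e+r*np.array(d,float).reshape(-1,1)
def proj(n,X):
    K,D,e,R=P(n); c=(np.array(X,float).reshape(-1,3)-e)@R; c=c*[1,-1,-1]
    return cv2.projectPoints(c,np.zeros(3),np.zeros(3),K,D)[0].reshape(-1,2)
def cloud(n,d):
    v,u=np.mgrid[0:480,0:640]; X=atd(n,np.c_[u.ravel(),v.ravel()],d.ravel()); return X.reshape(480,640,3)
E
python3 - <<'E'
from h import *
o=manip.get_obs(); print(o['time'],o['position'],o['orientation'],o['gripper_width'])
for n in('scene','top'):
    shot(n,n+'0'); K,D,e,R=P(n); print(n,K.tolist(),D,e,R.tolist())
E
```

```text
pics
0.0 [ 0.20179552 -0.53791301  0.25543403] [-9.23666237e-04  9.83948133e-01  1.78452278e-01 -5.11330953e-05] 0.08537006155193169Traceback (most recent call last):
  File "<stdin>", line 4, in <module>
  File "h.py", line 6, in P
    p=vision.camera_params(n); return np.array(p['camera_matrix'],float),np.array(p['D'],float),np.array(p['eye'],float),np.array(p['rotation'],float).reshape(3,3)
                                                                                                                         ~~~~~~~~~~~~~~~~~~~~~~~~~~~~~~~~~~~~~^^^^^
ValueError: cannot reshape array of size 4 into shape (3,3)
```

```bash
sed -i "s/np.array(p\['rotation'\],float).reshape(3,3)/Rotation.from_quat(np.roll(p['rotation'],-1)).as_matrix()/; 1a from scipy.spatial.transform import Rotation" h.py
python3 - <<'E'
from h import *
shot('top','top0')
for n in('scene','top'):
    K,D,e,R=P(n); print(n,K.tolist(),D,e,R.round(3).tolist())
E
```

```text
scene [[509.59761414100507, 0.0, 313.6870763153623], [0.0, 509.59761414100507, 245.16488370870974], [0.0, 0.0, 1.0]] [0.01958764 0.         0.         0.         0.        ] [1.06403274 0.76170187 0.99535094] [[-0.776, -0.416, 0.474], [0.631, -0.487, 0.604], [-0.021, 0.768, 0.641]]
top [[463.91731061079423, 0.0, 316.4437880575068], [0.0, 463.91731061079423, 236.11349588320144], [0.0, 0.0, 1.0]] [0.02214239 0.         0.         0.         0.        ] [0.33722475 0.00196764 1.44490137] [[-0.018, 0.995, -0.094], [-1.0, -0.018, 0.007], [0.005, 0.094, 0.996]]
```

View pics/scene0.png

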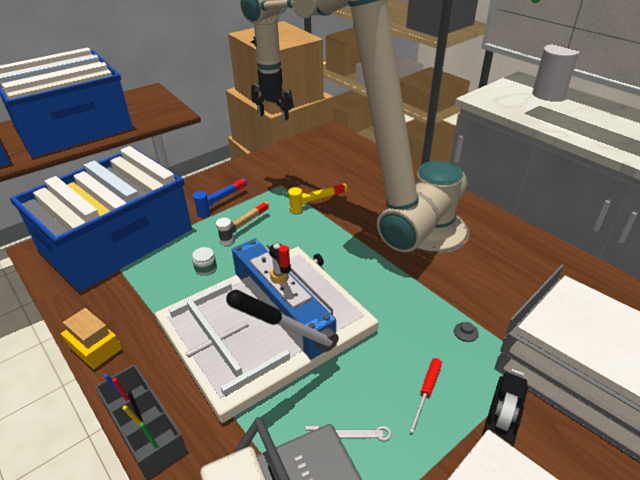

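View pics/top0.png

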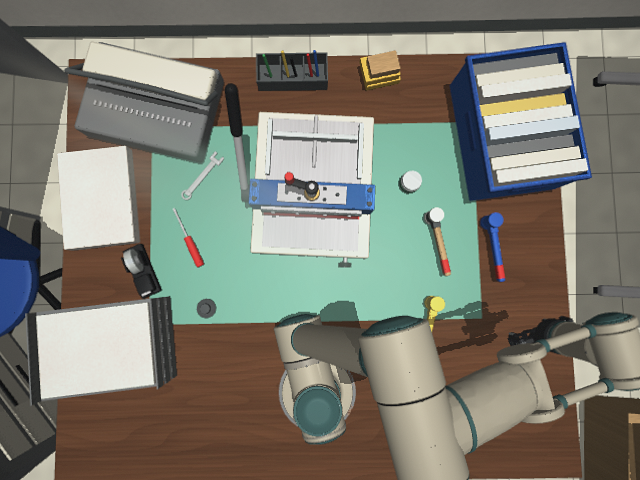

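Candidates in top view: white-faced mallet with a wooden handle (436,214), blue one (495,220), yellow one (434,303), and the white tin (411,181). I choose the one at (436,214). Now I'll measure and make the close crop.

```bash
python3 - <<'E'
from h import *
im=cv2.imread('pics/top0.png'); d=np.load('pics/top0.npy'); C=cloud('top',d)
a=cv2.resize(im[190:290,380:520],None,fx=2.85,fy=2.85,interpolation=cv2.INTER_CUBIC)
b=cv2.resize(im[160:225,240:385],None,fx=5.5,fy=5.5,interpolation=cv2.INTER_CUBIC)
W=np.zeros((a.shape[0]+b.shape[0],800,3),np.uint8); W[:a.shape[0],:a.shape[1]]=a; b=b[:, :800]; W[a.shape[0]:,:b.shape[1]]=b
cv2.imwrite('pics/crop1.png',W[:600])
hsv=cv2.cvtColor(im,cv2.COLOR_BGR2HSV)
box=lambda m,u0,u1,v0,v1:(lambda z:(z.__setitem__((slice(v0,v1),slice(u0,u1)),m[v0:v1,u0:u1]),z)[1])(np.zeros_like(m))
# mallet head top: z 60-90
Z=C[...,2]
m=box((Z>.066)&(Z<.09),420,455,195,290); v,u=np.nonzero(m); print('head',len(u),u.mean(),v.mean(),Z[m].mean(),C[m].mean(0),(C[m].max(0)+C[m].min(0))/2)
c,r=cv2.minEnclosingCircle(np.c_[u,v].astype(np.float32)); print(c,r,onz('top',[c],.076))
m=box((Z>.03)&(Z<.06),420,460,222,290); v,u=np.nonzero(m)
X=onz('top',np.c_[u,v],.051); x0=X.mean(0); w=np.linalg.svd(X-x0)[2][0]; print('handle',len(u),x0,w,X.min(0),X.max(0), Z[m].mean())
# bridge: blue at z~.14
blue=(hsv[...,0]>100)&(hsv[...,0]<125)&(hsv[...,1]>120)
m=box(blue&(Z>.125)&(Z<.155),240,390,165,225); v,u=np.nonzero(m)
print('bridge',cv2.minAreaRect((onz('top',np.c_[u,v],.14)[:,:2]*1000).astype(np.float32)))
m=box((Z>.145)&(Z<.157),240,390,165,225); v,u=np.nonzero(m)
print('plate',cv2.minAreaRect((onz('top',np.c_[u,v],.15)[:,:2]*1000).astype(np.float32)))
m=box((Z>.03)&(Z<.06),235,390,100,265); v,u=np.nonzero(m)
print('base',cv2.minAreaRect((onz('top',np.c_[u,v],.046)[:,:2]*1000).astype(np.float32)))
red=((hsv[...,0]<8)|(hsv[...,0]>172))&(hsv[...,1]>130)&(hsv[...,2]>80)
m=box(red&(Z>.2),270,330,160,210); v,u=np.nonzero(m); print('crank',len(u),u.mean(),v.mean(),np.percentile(Z[m],[5,50,95]),onz('top',[[u.mean(),v.mean()]],.29))
m=box((Z>.225)&(Z<.26),270,330,160,210);v,u=np.nonzero(m); print('arm', len(u),C[m].mean(0),cv2.minAreaRect((C[m][:,:2]*1000).astype(np.float32)))
E
```

```text
head 175 435.90285714285716 214.94285714285715 0.0756937870235961 [ 0.52314703 -0.36379439  0.07569379] [ 0.52351415 -0.36451497  0.07581812]
(435.89129638671875, 214.80435180664062) 7.440150737762451 [[ 0.52351608 -0.36369989  0.076     ]]
handle 440 [ 0.42559351 -0.38017283  0.051     ] [-9.81836744e-01 -1.89727721e-01  3.49105782e-29] [ 0.34457732 -0.40532356  0.051     ] [ 0.50534121 -0.34863667  0.051     ] 0.0482192071652842
bridge ((582.7203979492188, 2.9793548583984375), (355.5981750488281, 75.69468688964844), 84.5941162109375)
plate ((579.718017578125, 20.658966064453125), (379.22332763671875, 72.80595397949219), 84.09982299804688)
base ((619.8012084960938, 2.189727783203125), (358.1559143066406, 461.8006896972656), 86.23863983154297)
crank 62 289.01612903225805 176.67741935483872 [0.28379882 0.28867522 0.29258659] [[0.59819849 0.06091554 0.29      ]]
arm 276 [0.58369146 0.02139888 0.24309265] ((584.226318359375, 31.45347023010254), (88.93354034423828, 35.1398811340332), 80.92672729492188)
```

View pics/crop1.png

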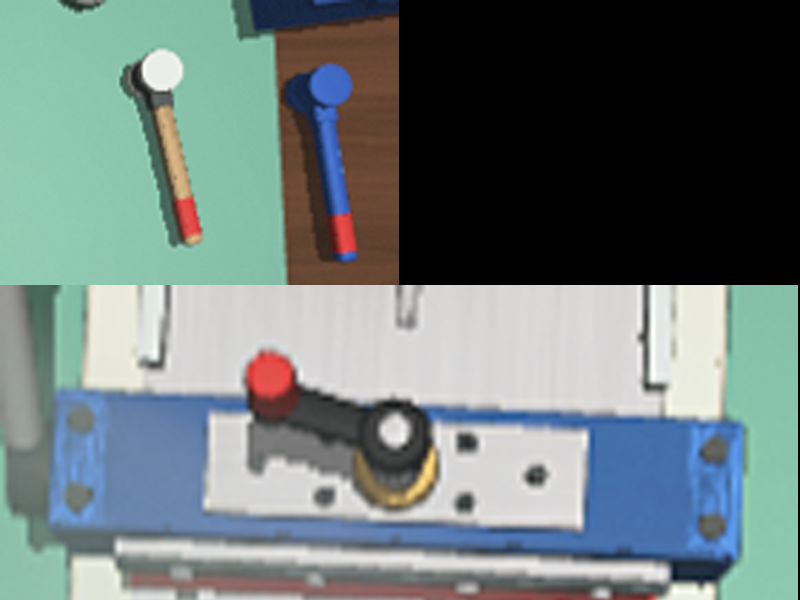

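The crop shows the white-faced mallet, wooden handle, head at (161,70) in the crop. It also shows the proud pin at crop (536,474), which is top-view pixel (337.5,194.4), with bolts either side, and the crank grip at crop (270,375). Next I'll refine the pin and spindle axis.

```bash
python3 - <<'E'
from h import *
im=cv2.imread('pics/top0.png'); g=cv2.cvtColor(im,cv2.COLOR_BGR2GRAY).astype(float); d=np.load('pics/top0.npy');C=cloud('top',d);Z=C[...,2]
p=g[188:201,331:345]; w=np.clip(p.max()*0.75-p,0,None); v,u=np.mgrid[188:201,331:345]; c=[(w*u).sum()/w.sum(),(w*v).sum()/w.sum()]
pin=onz('top',[c],.160)[0]; print('pin',c,pin, Z[192:197,335:341].round(3).tolist())
q=np.array([[208,412],[588,430],[583,528],[205,512]])-[0,285]; uv=q/5.5+[240,160]-.4
X=onz('top',uv,.15); print(X.round(4).tolist(),'centre',X.mean(0))
yv=X[[0,3]].mean(0)-X[[1,2]].mean(0); yw=np.arctan2(-yv[0],yv[1]); print('yaw plate',np.degrees(yw), np.linalg.norm(yv))
# hub top
for n in (312,):
  print('Z hub', Z[176:200:2,300:326:2].round(3).tolist()[3:9])
m=np.zeros_like(Z,bool); m[170:205,270:330]=Z[170:205,270:330]>.225
for lo,hi in((.225,.25),(.25,.31)):
  k=m&(Z>=lo)&(Z<hi); print(lo,k.sum(),C[k].mean(0), C[k].min(0),C[k].max(0))
sp=pin+72e-3*np.array([-np.sin(np.radians(-3.8)),np.cos(np.radians(-3.8)),0]); print('spindle from pin',sp)
cr=onz('top',[[289.0,176.7]],.288)[0]; a=cr-sp; print('crank r',np.linalg.norm(a[:2]),'ang',np.degrees(np.arctan2(a[1],a[0])))
E
```

```text
pin [np.float64(336.926487747958), np.float64(194.22287047841306)] [ 0.57525852 -0.06616946  0.16      ] [[0.146, 0.153, 0.15, 0.15, 0.151, 0.149], [0.148, 0.16, 0.162, 0.16, 0.151, 0.153], [0.153, 0.161, 0.164, 0.161, 0.149, 0.152], [0.149, 0.162, 0.163, 0.163, 0.152, 0.149], [0.148, 0.149, 0.158, 0.149, 0.147, 0.151]]
[[0.6131, 0.1011, 0.15], [0.6003, -0.0944, 0.15], [0.5494, -0.0906, 0.15], [0.561, 0.1032, 0.15]] centre [0.58095027 0.00484463 0.15      ]
yaw plate -3.5920474996004943 0.19501185175343327
Z hub [[0.242, 0.242, 0.238, 0.236, 0.242, 0.249, 0.246, 0.249, 0.145, 0.141, 0.138, 0.14, 0.051], [0.24, 0.243, 0.24, 0.245, 0.246, 0.255, 0.25, 0.246, 0.243, 0.138, 0.139, 0.138, 0.142], [0.243, 0.24, 0.244, 0.247, 0.243, 0.251, 0.246, 0.252, 0.25, 0.153, 0.151, 0.148, 0.146], [0.232, 0.239, 0.24, 0.245, 0.242, 0.254, 0.254, 0.242, 0.243, 0.243, 0.148, 0.152, 0.148], [0.145, 0.148, 0.146, 0.241, 0.245, 0.244, 0.245, 0.242, 0.245, 0.166, 0.152, 0.146, 0.151], [0.15, 0.15, 0.168, 0.227, 0.244, 0.246, 0.247, 0.239, 0.237, 0.168, 0.15, 0.151, 0.152]]
0.225 255 [0.58381798 0.02165961 0.24223995] [ 0.56251014 -0.01254636  0.22713079] [0.60380462 0.07447549 0.24991243]
0.25 106 [0.59380239 0.05266693 0.27883922] [ 0.57325405 -0.00196511  0.25000375] [0.61111706 0.07263234 0.29366628]
spindle from pin [0.58003024 0.00567225 0.16      ]
crank r 0.05841483047102095 ang 71.47159755806895
```

```bash
python3 -m creep '[40,25,0,0,0,-2,1, 40,25,0,0,0,-2,1, 40,25,0,0,0,-2,1, 40,25,0,0,0,-2,1, 40,25,0,0,0,-2,1]'; python3 -m creep '[40,20,-20,0,0,0,1, 29,20,-25,0,0,0,1, 0,0,-40,0,0,0,1,0,0,-30,0,0,0,1,0,0,0,0,0,0,1]'
python3 - <<'E'
from h import *
o=manip.get_obs(); print(o['time'],o['position'],o['orientation'],o['force'])
from h import Rotation as R
print(R.from_quat(np.roll(o['orientation'],-1)).as_matrix().round(3).tolist())
shot('top','t1');shot('scene','s1')
im=cv2.imread('pics/t1.png');cv2.imwrite('pics/c2.png',np.hstack([cv2.resize(im[180:300,370:470],(500,600)),np.zeros((600,1,3),np.uint8)]))
E
```

```text
time: 0.6
position: [0.4031, -0.4121, 0.2559]
orientation: [-0.0, 0.996, 0.091, -0.0]
force: [0.9, -0.4, -0.1]
gripper_width: 0.0857
finger_force: 0.0
time: 1.1
position: [0.4687, -0.3704, 0.1365]
orientation: [-0.004, 0.996, 0.092, -0.004]
force: [-0.1, 0.2, 0.6]
gripper_width: 0.0853
finger_force: 0.0
1.1 [ 0.4686607  -0.37043231  0.13646875] [-0.00416597  0.9957001   0.09247431 -0.00352959] [-0.1011266   0.18711416  0.58873116]
[[0.983, 0.184, -0.008], [0.184, -0.983, 0.008], [-0.006, -0.009, -1.0]]
```

```bash
python3 -m creep '[1,-4,-40,0,0,0,1, 0,0,-30,0,0,0,1, 0,0,-22,0,0,0,1,0,0,0,0,0,0,1, 0,0,0,0,0,0,-1]'; python3 -m creep '[0,0,0,0,0,0,-1,0,0,0,0,0,0,-1,0,0,0,0,0,0,-1,0,0,0,0,0,0,-1,0,0,0,0,0,0,-1]';python3 -m creep '[0,0,0,0,0,0,-1,0,0,0,0,0,0,-1]'
```

```text
time: 1.7
position: [0.4728, -0.3788, 0.0512]
orientation: [0.001, 0.996, 0.092, 0.001]
force: [0.7, -0.7, -0.0]
gripper_width: 0.0731
finger_force: 0.0
time: 2.2
position: [0.4718, -0.3772, 0.0503]
orientation: [0.0, 0.996, 0.092, 0.0]
force: [-1.0, 1.0, 5.9]
gripper_width: 0.0189
finger_force: 58.6
time: 2.4
position: [0.4718, -0.3772, 0.0503]
orientation: [0.0, 0.996, 0.092, 0.0]
force: [-1.8, 0.4, 5.6]
gripper_width: 0.0189
finger_force: 58.6
```

```bash
python3 -m creep '[0,0,20,0,0,0,-1,0,0,40,0,0,0,-1,0,0,45,0,0,0,-1,0,0,45,0,0,0,-1,0,0,40,0,0,0,-1]'; python3 -m creep '[20,50,0,0,0,0,-1,20,45,0,0,0,0,-1,15,45,0,0,0,0,-1,0,0,0,0,0,0,-1,0,0,0,0,0,0,-1]'
python3 - <<'E'
from h import *
o=manip.get_obs(); print(o['time'],o['position'],o['orientation'],o['force'],o['ft_torque'])
im,d=shot('top','t2');im2,_=shot('scene','s2')
t=np.array(o['position']); e=t+[.055,.01,.03]; a=proj('top',e)[0].astype(int);b=proj('scene',e)[0].astype(int);print(a,b)
f=lambda im,c,s:cv2.resize(im[max(c[1]-s,0):c[1]+s,max(c[0]-s,0):c[0]+s],(400,400),interpolation=cv2.INTER_CUBIC)
cv2.imwrite('pics/c3.png',np.hstack([f(im,a,50),f(im2,b,60)])[:,:,::-1])
E
```

```text
time: 2.9
position: [0.4715, -0.3771, 0.2407]
orientation: [-0.0, 0.996, 0.092, -0.0]
force: [0.1, -0.7, -4.4]
gripper_width: 0.0195
finger_force: 59.4
time: 3.4
position: [0.5252, -0.2396, 0.2385]
orientation: [-0.0, 0.996, 0.093, -0.001]
force: [0.6, -0.4, -4.2]
gripper_width: 0.019
finger_force: 59.8
3.4 [ 0.52518335 -0.23955034  0.23853852] [-1.53025167e-04  9.95621050e-01  9.34756767e-02 -9.99858651e-04] [ 0.62540078 -0.43483951 -4.21024426] [-0.06012172  0.14002825  0.01489911]
[402 183] [221 195]
```

View pics/c3.png

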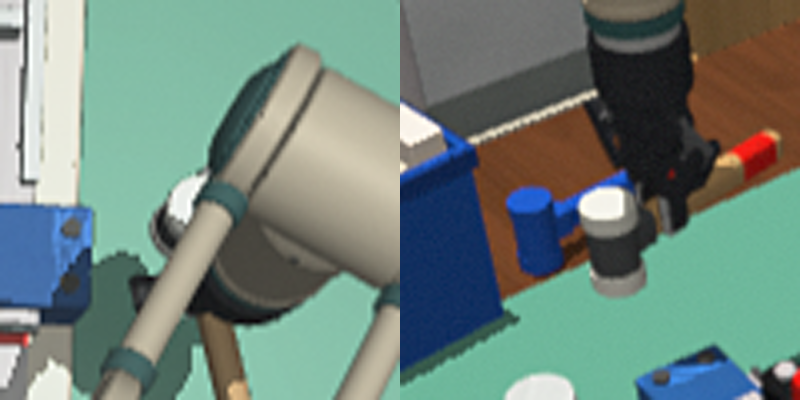

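```bash
python3 - <<'E'
from h import *
im=cv2.imread('pics/s2.png'); c=im[180:230,205:245]; print(cv2.cvtColor(c,cv2.COLOR_BGR2HSV)[5:45:2,18].tolist())
g=cv2.cvtColor(c,cv2.COLOR_BGR2HSV); m=((g[...,2]>225)&(g[...,1]<40)).astype(np.uint8)
cs=cv2.findContours(m,0,1)[0]
z=.2385-.0503+.076
for k in cs:
  if len(k)>8:
    e=cv2.fitEllipse(cv2.convexHull(k)) ; p=np.array(e[0])+[205,180]; print(e,p,onz('scene',[p],z))
# predicted
print(proj('scene',[[.5252+.0517,-.2396+.0135,z],[.5252+.0517,-.2396+.0095,z]]))
th=np.linspace(0,6.28,16); 
d=np.load('pics/s2.npy'); X=cloud('scene',d)[180:230,205:245]; k=(np.abs(X[...,2]-z)<.008)&(m>0); print(k.sum(),X[k].mean(0),X[k].min(0),X[k].max(0))
E
```

```text
[[12, 168, 112], [7, 145, 116], [111, 213, 217], [112, 31, 224], [27, 11, 246], [27, 10, 244], [27, 9, 244], [27, 9, 250], [25, 21, 144], [25, 20, 139], [30, 15, 123], [105, 11, 46], [110, 16, 48], [0, 0, 46], [60, 5, 49], [90, 5, 47], [90, 5, 48], [25, 21, 147], [24, 19, 137], [40, 17, 138]]
((17.26248550415039, 15.82607364654541), (8.801613807678223, 15.576263427734375), 83.72843933105469) [222.2624855  195.82607365] [[ 0.5763011  -0.23150791  0.2642    ]]
[[223.17303235 196.82685027]
 [222.34918254 196.15052566]]
102 [ 0.57921605 -0.23031633  0.26584004] [ 0.55928727 -0.2529246   0.26087074] [ 0.59654362 -0.20709228  0.26883077]
```

```bash
python3 -m creep '[0,45,0,0,0,0,-1,0,45,0,0,0,0,-1,0,45,0,0,0,0,-1,-1,29,-10,0,0,0,-1,0,0,-5,0,0,0,-1]'; python3 -m creep '[0,0,0,0,0,0,-1,0,0,0,0,0,0,-1]'
```

```text
time: 4.0
position: [0.5232, -0.0745, 0.2235]
orientation: [-0.001, 0.996, 0.093, -0.001]
force: [-0.3, -0.6, -4.3]
gripper_width: 0.019
finger_force: 60.3
time: 4.2
position: [0.5247, -0.0787, 0.2242]
orientation: [0.0, 0.996, 0.091, -0.0]
force: [-0.4, -0.8, -4.1]
gripper_width: 0.0188
finger_force: 60.3
```

```bash
python3 -m creep '[0,3,-3,0,0,0,-1,0,0,-15,0,0,0,-1,0,0,-8,0,0,0,-1]'; python3 -m creep '[0,0,0,0,0,0,-1]'; python3 -m creep '[0,0,0,0,0,0,-1,0,0,0,0,0,0,-1]'
```

```text
time: 4.5
position: [0.5258, -0.0753, 0.1997]
orientation: [0.001, 0.996, 0.091, 0.002]
force: [-12.0, 1.2, 22.8]
gripper_width: 0.0191
finger_force: 64.1
time: 4.6
position: [0.5253, -0.0751, 0.1995]
orientation: [0.001, 0.996, 0.091, 0.001]
force: [-1.0, -0.4, 1.8]
gripper_width: 0.0187
finger_force: 61.6
time: 4.8
position: [0.5252, -0.075, 0.1993]
orientation: [0.001, 0.996, 0.092, 0.001]
force: [-0.9, -2.3, 4.7]
gripper_width: 0.0191
finger_force: 61.9
```

```bash
python3 -m creep '[0,0,20,0,0,0,-1,0,-20,20,0,0,0,-1,0,-45,0,0,0,0,-1,0,-45,0,0,0,0,-1,0,0,0,0,0,0,-1]'
python3 - <<'E'
from h import *
o=manip.get_obs(); print(o['time'],o['position'],o['ft_torque'])
im,d=shot('top','t3');im2,d2=shot('scene','s3')
C=cloud('top',d); print(C[190:199,333:342,2].round(3).tolist())
pp=proj('scene',[[.5755,-.0665,.155]])[0]; print(pp); a=pp.astype(int)
h=proj('scene',np.array(o['position'])+[.05,.01,-.01])[0].astype(int)
C2=cloud('scene',d2); print(C2[a[1]-4:a[1]+5,a[0]-4:a[0]+5,2].round(3).tolist())
f=lambda im,c,s:cv2.resize(im[max(c[1]-s,0):c[1]+s,max(c[0]-s,0):c[0]+s],(266,266),interpolation=cv2.INTER_CUBIC)
cv2.imwrite('pics/c4.png',np.hstack([f(im,[337,194],25),f(im2,a,25),f(im2,h,60)])[:,:,::-1])
E
```

```text
time: 5.3
position: [0.5245, -0.1896, 0.2373]
orientation: [0.002, 0.996, 0.09, -0.001]
force: [-0.1, 0.6, -3.8]
gripper_width: 0.0192
finger_force: 60.8
5.3 [ 0.52450079 -0.18964855  0.23732943] [0.01871062 0.14347182 0.02788995]
[[0.145, 0.148, 0.15, 0.151, 0.152, 0.152, 0.153, 0.149, 0.149], [0.15, 0.148, 0.147, 0.149, 0.152, 1.445, 0.152, 0.151, 0.154], [0.15, 0.151, 0.145, 0.152, 0.153, 0.155, 0.148, 0.146, 0.148], [0.152, 0.152, 0.151, 0.153, 0.151, 0.148, 0.152, 0.151, 0.147], [0.15, 0.152, 0.154, 0.149, 0.15, 0.154, 0.146, 0.149, 0.15], [0.145, 0.152, 0.155, 0.151, 0.155, 0.149, 0.15, 0.146, 0.154], [1.445, 0.153, 0.149, 0.153, 0.153, 0.149, 0.145, 0.151, 0.152], [0.155, 0.146, 0.153, 0.147, 0.149, 0.151, 0.15, 0.155, 0.144], [0.147, 0.15, 0.152, 0.15, 0.154, 0.146, 0.151, 0.151, 0.146]]
[263.11174592 260.4804587 ]
[[0.15, 0.153, 0.153, 0.149, 0.149, 0.152, 0.152, 0.152, 0.153], [0.154, 0.154, 0.154, 0.153, 0.154, 0.154, 0.153, 0.154, 0.152], [0.153, 0.151, 0.151, 0.151, 0.154, 0.154, 0.152, 0.151, 0.154], [0.149, 0.152, 0.152, 0.152, 0.154, 0.156, 0.15, 0.152, 0.151], [0.152, 0.152, 0.15, 0.151, 0.154, 0.152, 0.151, 0.155, 0.152], [0.153, 0.15, 0.153, 0.153, 0.152, 0.151, 0.151, 0.151, 0.153], [0.154, 0.148, 0.153, 0.155, 0.151, 0.154, 0.152, 0.15, 0.154], [0.153, 0.15, 0.15, 0.15, 0.152, 0.151, 0.148, 0.154, 0.152], [0.153, 0.149, 0.152, 0.151, 0.155, 0.148, 0.15, 0.15, 0.151]]
```

View pics/c4.png

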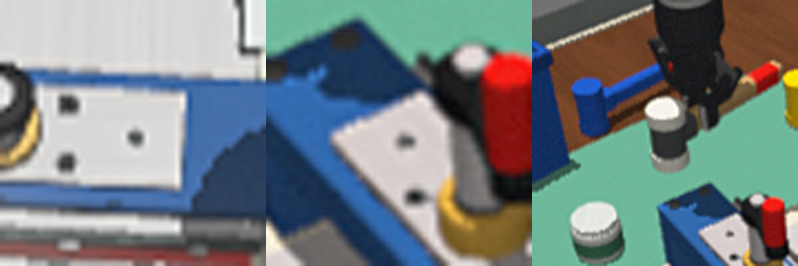

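The pin appears flush, both at top-crop (136,138) and in the scene view, and the mallet is held level. One more confirming blow costs little.

```bash
python3 -m creep '[0,45,0,0,0,0,-1,0,45,0,0,0,0,-1,0,24,-20,0,0,0,-1,0,0,0,0,0,0,-1]'; python3 -m creep '[0,0,-14,0,0,0,-1,0,0,-7,0,0,0,-1,0,0,0,0,0,0,-1]';  python3 -m creep '[0,0,-3,0,0,0,-1,0,0,0,0,0,0,-1]'
```

```text
time: 5.8
position: [0.5214, -0.0647, 0.2155]
orientation: [-0.003, 0.996, 0.094, -0.003]
force: [-0.8, 0.5, -4.7]
gripper_width: 0.0189
finger_force: 60.9
time: 6.1
position: [0.5235, -0.0691, 0.1981]
orientation: [-0.001, 0.996, 0.092, -0.001]
force: [-2.7, 1.9, 0.8]
gripper_width: 0.0187
finger_force: 62.2
time: 6.3
position: [0.5234, -0.0693, 0.1976]
orientation: [-0.0, 0.996, 0.092, -0.0]
force: [-8.3, 3.1, 17.1]
gripper_width: 0.019
finger_force: 64.6
```

```bash
python3 -m creep '[0,0,22,0,0,0,-1,0,-20,22,0,0,0,-1,-10,-45,0,0,0,0,-1,-10,-45,0,0,0,0,-1,-10,-45,0,0,0,0,-1]'; python3 -m creep '[-10,-45,0,0,0,0,-1,-10,-45,0,0,0,0,-1,-2,-45,-20,0,0,0,-1,0,-18,-40,0,0,0,-1,0,0,-40,0,0,0,-1]'; python3 -m creep '[0,0,-40,0,0,0,-1,0,0,-25,0,0,0,-1,0,0,-10,0,0,0,-1,0,0,0,0,0,0,-1]'
```

```text
time: 6.8
position: [0.4939, -0.2263, 0.2383]
orientation: [0.0, 0.996, 0.092, 0.0]
force: [1.0, -0.3, -4.1]
gripper_width: 0.0189
finger_force: 61.5
time: 7.3
position: [0.4726, -0.3826, 0.1374]
orientation: [0.002, 0.996, 0.09, 0.001]
force: [0.1, 0.2, -4.9]
gripper_width: 0.019
finger_force: 61.5
time: 7.7
position: [0.4718, -0.3775, 0.0617]
orientation: [-0.001, 0.996, 0.092, -0.001]
force: [-0.3, -0.3, -3.4]
gripper_width: 0.0188
finger_force: 61.4
```

```bash
python3 -m creep '[0,0,-6,0,0,0,-1,0,0,-3,0,0,0,-1,0,0,0,0,0,0,-1]'; python3 -m creep '[0,0,-2,0,0,0,-1,0,0,0,0,0,0,-1]'
```

```text
time: 8.0
position: [0.4729, -0.3783, 0.0552]
orientation: [0.001, 0.996, 0.092, 0.0]
force: [1.2, 0.3, -4.1]
gripper_width: 0.0187
finger_force: 61.5
time: 8.2
position: [0.4726, -0.3781, 0.0527]
orientation: [0.0, 0.996, 0.092, 0.0]
force: [0.2, 1.0, -4.1]
gripper_width: 0.0186
finger_force: 61.5
```

```bash
python3 -m creep '[0,0,-2,0,0,0,-1,0,0,-2,0,0,0,-1,0,0,0,0,0,0,-1]';  python3 -m creep '[0,0,-1,0,0,0,-1,0,0,0,0,0,0,-1]'
```

```text
time: 8.5
position: [0.4725, -0.3781, 0.0482]
orientation: [0.0, 0.996, 0.092, 0.0]
force: [0.0, -0.6, -3.0]
gripper_width: 0.0188
finger_force: 61.7
time: 8.7
position: [0.4725, -0.3781, 0.048]
orientation: [0.0, 0.996, 0.092, 0.0]
force: [-1.9, 1.5, 3.0]
gripper_width: 0.0188
finger_force: 62.4
```

```bash
python3 -m creep '[0,0,0,0,0,0,-0.3,0,0,0,0,0,0,0,0,0,0,0,0,0,0.6,0,0,0,0,0,0,1,0,0,0,0,0,0,1]'; python3 -m creep '[0,0,0,0,0,0,1,0,0,20,0,0,0,1,0,0,40,0,0,0,1,0,0,45,0,0,0,1,0,0,45,0,0,0,1]'; python3 -m creep '[0,0,45,0,0,0,1,0,0,45,0,0,0,1,0,0,45,0,0,0,1,0,0,0,0,0,0,1]'
python3 - <<'E'
from h import *
o=manip.get_obs(); print(o['position'],o['joint_positions'])
im,d=shot('scene','s4');im2,d=shot('top','t4')
cv2.imwrite('pics/c5.png',np.hstack([cv2.resize(im[180:270,180:300],(400,300)),cv2.resize(im2[150:300,240:440],(400,300))])[:,:,::-1])
E
```

```text
time: 9.2
position: [0.4726, -0.3781, 0.0473]
orientation: [0.0, 0.996, 0.092, 0.0]
force: [0.0, -0.4, -0.4]
gripper_width: 0.0832
finger_force: 0.0
time: 9.7
position: [0.4722, -0.3777, 0.1986]
orientation: [-0.0, 0.996, 0.092, -0.0]
force: [-0.1, -0.9, -0.1]
gripper_width: 0.0853
finger_force: 0.0
time: 10.1
position: [0.4744, -0.3799, 0.34]
orientation: [0.006, 0.996, 0.092, 0.005]
force: [0.7, -0.7, 0.1]
gripper_width: 0.0855
finger_force: 0.0
[ 0.47443337 -0.37985475  0.3400286 ] [-7.89574688e-01  2.86448668e-01  1.28660086e+00 -1.42608134e-06
  1.55409368e+00  5.96858180e-01]
```

View pics/c5.png

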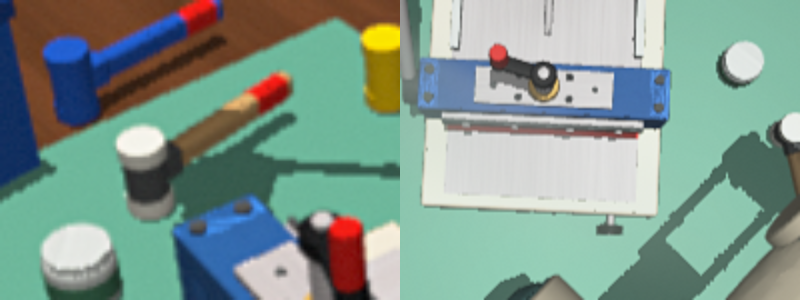

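Mallet stands upright at its old spot (crop 142,145); pin home. Going to the crank.

```bash
python3 -m creep '[12,44,0,0,0,0,0.2,12,44,0,0,0,0,0.2,12,44,0,0,0,0,0.2,12,44,0,0,0,0,0.2,12,44,0,0,0,0,0.2]'; python3 -m creep '[12,44,0,0,0,0,0.2,12,44,0,0,0,0,0.2,12,44,0,0,0,0,0.2,12,44,0,0,0,0,0.2,16,45,0,0,0,0,0.2]'; python3 -m creep '[0,0,0,0,0,0,0.2,0,0,0,0,0,0,0.2]'
```

```text
time: 10.7
position: [0.5318, -0.1559, 0.3299]
orientation: [-0.001, 0.996, 0.092, -0.002]
force: [1.4, -0.0, 0.1]
gripper_width: 0.0516
finger_force: 0.0
time: 11.2
position: [0.5955, 0.0648, 0.33]
orientation: [-0.0, 0.996, 0.092, -0.002]
force: [1.0, -1.0, -0.6]
gripper_width: 0.0511
finger_force: 0.0
time: 11.4
position: [0.5957, 0.0639, 0.3298]
orientation: [0.0, 0.996, 0.093, -0.002]
force: [-0.2, -0.3, -0.1]
gripper_width: 0.0511
finger_force: 0.0
```

```bash
python3 -m creep '[3,-2,-20,0,0,0,0.2,0,0,-20,0,0,0,0.2,0,0,-16,0,0,0,0.2,0,0,0,0,0,0,0.2]'; python3 -m creep '[0,0,0,0,0,0,-1,0,0,0,0,0,0,-1,0,0,0,0,0,0,-1,0,0,0,0,0,0,-1]'
```

```text
time: 11.8
position: [0.5972, 0.0591, 0.2729]
orientation: [0.0, 0.996, 0.091, -0.004]
force: [-1.2, -0.0, -0.6]
gripper_width: 0.0511
finger_force: 0.0
time: 12.2
position: [0.5999, 0.061, 0.2773]
orientation: [0.0, 0.996, 0.092, 0.001]
force: [0.4, 0.1, 1.8]
gripper_width: 0.0228
finger_force: 58.9
```

```bash
python3 -m creep '[-12,3,0,0,0,0,-1,-12.5,0,0.5,0,0,0,-1,-12.5,-2.5,0.5,0,0,0,-1,0,0,0,0,0,0,-1]'; python3 -m creep '[-11.5,-5,0.5,0,0,0,-1,-10.5,-7,0,0,0,0,-1,0,0,0,0,0,0,-1]'
```

```text
time: 12.6
position: [0.5606, 0.0618, 0.278]
orientation: [-0.0, 0.996, 0.092, -0.001]
force: [-2.6, 2.0, 3.2]
gripper_width: 0.0226
finger_force: 59.2
time: 12.9
position: [0.5389, 0.0493, 0.2785]
orientation: [0.0, 0.996, 0.092, -0.001]
force: [-3.3, 1.4, 4.4]
gripper_width: 0.0224
finger_force: 59.7
```

```bash
python3 -m creep '[-5.5,-6,0,0,0,0,-1,0,0,0,0,0,0,-1]'; python3 -m creep '[-2,-3,-1,0,0,0,-1,0,0,0,0,0,0,-1]';  python3 -m creep '[-1.5,-2.5,-1,0,0,0,-1,0,0,0,0,0,0,-1]'
```

```text
time: 13.1
position: [0.5334, 0.0436, 0.2774]
orientation: [-0.0, 0.996, 0.092, -0.002]
force: [-4.6, 2.4, -0.1]
gripper_width: 0.023
finger_force: 59.3
time: 13.3
position: [0.5312, 0.0407, 0.275]
orientation: [-0.0, 0.996, 0.092, -0.003]
force: [-3.9, 2.6, -6.5]
gripper_width: 0.0226
finger_force: 59.1
time: 13.5
position: [0.5296, 0.0384, 0.2734]
orientation: [-0.001, 0.996, 0.092, -0.003]
force: [-3.7, 3.9, -7.8]
gripper_width: 0.0229
finger_force: 59.1
```

```bash
python3 -m creep '[0,0,-2,0,0,0,-1,0,0,0,0,0,0,-1]'; python3 -m creep '[0,0,-1,0,0,0,-1,0,0,0,0,0,0,-1]'; python3 -m creep '[0,0,-1,0,0,0,-1,0,0,0,0,0,0,-1]'
```

```text
time: 13.7
position: [0.5296, 0.0384, 0.2715]
orientation: [-0.001, 0.996, 0.092, -0.003]
force: [-5.2, 2.0, -7.3]
gripper_width: 0.0224
finger_force: 59.1
time: 13.9
position: [0.5296, 0.0384, 0.2713]
orientation: [-0.001, 0.996, 0.092, -0.003]
force: [-5.8, 2.5, -3.2]
gripper_width: 0.0227
finger_force: 59.1
time: 14.1
position: [0.5297, 0.0385, 0.271]
orientation: [-0.001, 0.996, 0.092, -0.003]
force: [-6.6, 3.5, -0.0]
gripper_width: 0.0229
finger_force: 59.3
```

```bash
python3 -m creep '[10,12,0,0,0,0,-1,13,9,-0.5,0,0,0,-1,15,5,-0.5,0,0,0,-1,0,0,0,0,0,0,-1]'; python3 -m creep '[15.5,1,0,0,0,0,-1,15.5,-3,-0.5,0,0,0,-1,14,-7,-0.5,0,0,0,-1,0,0,0,0,0,0,-1]'
```

```text
time: 14.5
position: [0.5723, 0.0644, 0.2701]
orientation: [0.0, 0.996, 0.092, 0.001]
force: [1.8, 2.1, -4.8]
gripper_width: 0.0228
finger_force: 59.4
time: 14.9
position: [0.616, 0.0522, 0.2691]
orientation: [0.002, 0.996, 0.091, -0.0]
force: [-1.0, -5.2, -3.1]
gripper_width: 0.0227
finger_force: 59.6
```

```bash
python3 -m creep '[11,-11,-0.5,0,0,0,-1,7.5,-13.5,-0.5,0,0,0,-1,4,-15,0,0,0,0,-1,0,0,0,0,0,0,-1]'; python3 -m creep '[0,-15.5,-0.5,0,0,0,-1,-4,-15,-0.5,0,0,0,-1,-8,-13.5,0,0,0,0,-1,0,0,0,0,0,0,-1]'
```

```text
time: 15.3
position: [0.6384, 0.0126, 0.2683]
orientation: [0.001, 0.996, 0.091, 0.001]
force: [0.6, -1.2, -6.2]
gripper_width: 0.0228
finger_force: 59.3
time: 15.7
position: [0.6257, -0.0324, 0.2679]
orientation: [0.003, 0.996, 0.091, 0.001]
force: [4.3, -4.4, -7.9]
gripper_width: 0.0226
finger_force: 59.2
```

```bash
python3 -m creep '[-11,-11,-0.5,0,0,0,-1,-13.5,-8,-1,0,0,0,-1,-15,-3.5,-0.5,0,0,0,-1,0,0,0,0,0,0,-1]'; python3 -m creep '[-15.5,0.5,-0.5,0,0,0,-1,-15,4.5,-0.5,0,0,0,-1,-13.5,8,-0.5,0,0,0,-1,0,0,0,0,0,0,-1]'
```

```text
time: 16.1
position: [0.5836, -0.0547, 0.2663]
orientation: [0.003, 0.996, 0.091, -0.001]
force: [-0.3, -6.9, -5.9]
gripper_width: 0.0227
finger_force: 59.6
time: 16.5
position: [0.5383, -0.0391, 0.265]
orientation: [0.001, 0.996, 0.092, -0.002]
force: [-5.7, -4.1, -1.9]
gripper_width: 0.0229
finger_force: 60.0
```

```bash
python3 -m creep '[-10.5,12,-0.5,0,0,0,-1,-7,14.5,-0.5,0,0,0,-1,-2.5,15.5,0,0,0,0,-1,0,0,0,0,0,0,-1]'; python3 -m creep '[1.5,15.5,-0.5,0,0,0,-1,5.5,14.5,-0.5,0,0,0,-1,0,0,0,0,0,0,-1]'
```

```text
time: 16.9
position: [0.5192, 0.0052, 0.2638]
orientation: [-0.001, 0.996, 0.093, -0.002]
force: [-7.0, 1.6, 0.4]
gripper_width: 0.0225
finger_force: 60.2
time: 17.2
position: [0.528, 0.036, 0.2631]
orientation: [-0.002, 0.996, 0.093, -0.0]
force: [-3.9, 5.0, 1.0]
gripper_width: 0.023
finger_force: 60.3
```

```bash
python3 -m creep '[5.5,7.5,0,0,0,0,-1,0,0,0,0,0,0,-1,0,0,0,0,0,0,-1]'
python3 - <<'E'
from h import *
o=manip.get_obs(); print(o['position'],o['force'],o['dq'])
im,d=shot('scene','s6');im2,d=shot('top','t6')
cv2.imwrite('pics/c6.png',np.hstack([cv2.resize(im[170:320,180:380],(400,300)),cv2.resize(im2[130:280,240:440],(400,300))])[:,:,::-1])
p=np.array(o['position'])-[.5795,.005,0]; print(np.degrees(np.arctan2(p[1],p[0])),np.hypot(p[0],p[1]))
E
```

```text
time: 17.5
position: [0.5333, 0.0433, 0.2629]
orientation: [-0.002, 0.996, 0.092, -0.0]
force: [-4.2, 5.2, 0.4]
gripper_width: 0.0231
finger_force: 60.2
[0.5333116  0.04327467 0.26287836] [-4.21625429  5.24500515  0.3598417 ] [-0.00396027 -0.00020212  0.00294239  0.00295534 -0.00209355 -0.00112443]
140.35267306029377 0.059985984920753146
```

View pics/c6.png

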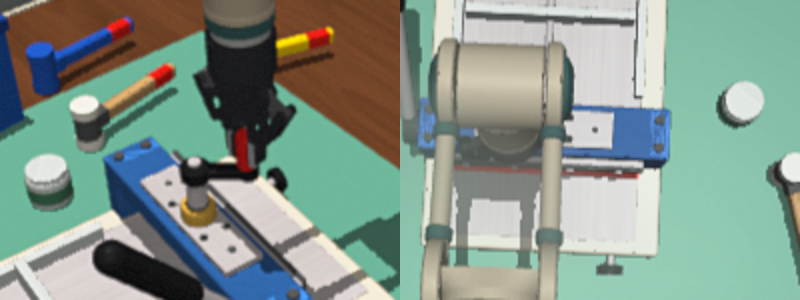

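The gripper holds the red grip at crop (240,148). The arm is at 140°, the spindle is about 16 mm down, and the mallet and tin are in place.

```bash
python3 -c "from plant import manip; print(manip.finish_job())"
```

```text
the job is handed in; nothing more can be done
None
```

The job is handed in after about 17.6 s: the pin is fully home, the mallet is standing back at its old spot, and the spindle dropped one step, was turned one full turn forward to about 16 mm down, and is still held by its crank.

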